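# Fit the blade-stop clip and hold the sharpener's paddle at half travel

## Robot

A 6-joint arm with a two-finger parallel gripper is mounted at the origin on the work surface. World frame = base frame: x ahead of the robot, y to its left, z up, the work surface at z = 0. Lengths are in m, angles in degrees, forces in N, time in s.
With the tool pointing down it reaches from about 0.4 to 0.825 m from the base axis. Payload 7 kg.
Tool frame: the origin (TCP) lies at the very end of the fingers, on their centre line; the grasp point (between the pads) lies 19 mm behind it (r.hold_point_z is the distance from the TCP to the grasp point, in m); x points along the fingers, y is the direction in which the jaws open and shut, and the axes are right-handed (so a half turn about x gives the same grasp; the last joint's range is limited). The gripper opens to 88 mm and grips with 3 to 60 N. Pads are 19 mm wide; open, the fingers measure 130 mm over their backs; the gripper's body (78 mm by 193 mm) begins 47 mm behind the grasp point.
Start: joints at [85.835, 20.546, 0.682, 0, -70.136, -16.507], TCP at [0.238, 0.632, 0.227] pointing down, gripper open.
Joint ranges: [-176.03, 176.03], [-82.01, 121.73], [-58.28, 71.71], [-173.87, 95.51], [-174.79, -0.11], [-173.66, 173.66]. Speed limits (degrees/s): [136.94, 136.94, 172.46, 180, 180, 180].

## Interface

Orientations are given as [roll, pitch, yaw] about the fixed x, y, z axes, in that order (R = Rz(yaw) Ry(pitch) Rx(roll)).
In Python, from plant import r gives the robot as it stands. The module is installed in compiled form; this text tells all that it offers.
- The arm moves only by the shell command python3 -m creep 'ROWS' [FORCE]. ROWS is JSON, a list of rows, each a list of 7 numbers: the turn, a rotation vector about the tool's x, y, z in rad, then the shift along the tool's x, y, z in cm, then the opening in per cent of the stroke, from 0 (shut) to 100 (fully open). In form: [[rx, ry, rz, x, y, z, fingers], ...]. A call has 1 to 8 rows; each row shifts and turns the commanded pose from where the row before left it, along the tool's axes as they then stand; what a row does not reach is not made up. A row lasts 1/10 s, in which the tool goes at most 50 mm and 8.59 degrees, less where a joint would pass 70% of its speed; a pose out of reach is approached as far as the arm can. A call is refused whole if a number of a shift passes 5 or a number of a turn 0.15, either way. A call with a gripper value outside its range is refused whole. The fingers move at their own pace and stop on an object; FORCE is the grip in N (left out, the last holds). Time passes only in rows, so rows that do not move let the fingers close. It gives the time, the measured TCP pose, the force and the opening at its end, in the units of the state.
- r.get_state(): the state, without advancing time (a new reading comes with each control period).
- r.capture(name): name is "scene" or "top" or "wrist"; returns (picture, depth): 384x512x3 uint8, blue, green, red; 384x512 float32, m along the optical axis (not along the pixel's ray), 0 where there is no reading.
- r.camera_info(name): a dict with "fovy" (degrees; the focal length in pixels is half the picture's height over the tangent of half this angle, whatever the lens; pixels are square), "cx", "cy" (the principal point, pixels), "dist_coeffs" ([k1, k2, p1, p2, k3] as OpenCV has them; the pictures are not rectified), "camera_from_world" (4x4, takes a point from world to camera coordinates). Camera axes: x right, y down, z forward; pixel columns grow to the right and rows downward; lengths in m; the calibration is good to about 2 mm. A picture is of the moment at which its call begins: read the wrist's pose just before it. camera_info takes no time and is no camera call; for the wrist camera it gives the pose at the moment of the call.
- r.close_job(): hands the job in, once; it reports no verdict.
Trained networks look in the newest picture that a camera, given by its name, has taken for a name from the list of things; names that differ only in an ending like _2 or _b are one class to them, and where a whole thing is asked for, a point or a joint stands for the part that bears it (a point fixed in the world has none). Each returns a list of dicts, best first, with "score" (0 to 1); they miss things now and then, are a little off and sometimes report something else, mostly with a low value. They report only what shows in the picture. A call takes as long as a camera call. They do not tell look-alikes from the thing itself.
- r.look_for(query, camera): "rect" ([left, top, right, bottom] in pixels, round what is visible of it).
- r.masks_of(query, camera): "pixels" (384x512 bool, what is visible of it) and "rect" ([left, top, right, bottom] in pixels, round what is visible of it).
The state is a dict: "time_s": time; "joints": joint angles; "qd": joint speeds; "joint_torque": joint torques, N m; "tcp_pos": TCP position; "eef_rot": TCP orientation; "contact_force": force on the tool from outside, world axes, zero at the start; "moment": the same for the moment, N m; "gripper_width": finger opening in m.
Only numpy, scipy, OpenCV 4.12 (cv2) and the standard library are available. Lean on these libraries where they do the work, as an engineer would, in place of code of your own. Each camera call takes 0.05 s, during which the arm holds its last target. There are 200 camera calls.

## Task

Get the belt sharpener ready and run it at slow speed: squeeze the sprung stop clip open, take it off the parking rail, and let it snap shut over the middle of the sharpener's upright steel fence, seated down on the fence's top edge and let go. Then shut the gripper and push the dead-man paddle's square pad down with the fingers to half its travel, where the pad is level with the flat top of the short post beside it, keep it there for about two seconds and finish while still holding it down there, never pushing it to the bottom. Leave the paddle alone until the clip is on the fence, do not drop the clip, and leave the other things where they are.

Things in the scene. Friction and masses are not known exactly. Their poses are not given: they have to be found in the camera images.
- clip: cross-action spring clip, bare steel, two upright black finger pads on top, about 100 g; starts shut on the parking rail. Origin: midway between the shut jaws, at the underside of its cross bars, which rest on the plate's top edge; z up, x along the plate, y across. Jaws: 24 mm wide (x), 5 mm thick, reaching 28 mm below the origin. Goes on the fence either way round
- clip_pads (a point): point midway between the clip's pads when shut, 30 mm above its origin. The pads, 24 mm wide (x), stand 44 mm apart over their outer faces (along y) and span 9 to 51 mm above the origin; below them the cross bars reach out just as far. Squeezing them by s (at most 18 mm, hard stop) opens the jaws by s; the clip's frame then lies s/2 to its +y side of the middle
- clip_jaw (a joint): opening of the clip's jaws beyond 4 mm, m: 0 = shut on the 4 mm rail or fence, 0.018 = fully squeezed (pads 26 mm over the outer faces), -0.003 = shut on nothing. The squeeze takes 8 N at first and 12 N at the stop; released, it snaps shut
- rail: parking rail on the right: a fixed grey foot 200 x 70 x 14 mm with an upright steel plate 4 mm thick and 180 mm long along its x, top edge 60 mm above the counter. Origin: centre of the underside
- rail_top (a point): middle of the parking rail's top edge; x along the rail, y across the plate
- sharpener: bench belt sharpener, fixed: base plate 240 x 380 x 30 mm (x, y, z; origin at the centre of its underside), motor housing (up to 115 mm high) and belt arm (up to 118 mm) on its +y side from y = +85 mm on, fence in the middle (y = 0), dead-man paddle on its -y side (y = -120 mm). Its frame's yaw varies
- fence_top (a point): the fence is an upright steel plate 4 mm thick (y) and 90 mm long (x), free on both sides down to 42 mm above the counter, top edge at 115 mm. This point: middle of the fence's top edge, where the clip goes (its origin at this point when seated); x along the fence, y across it
- pad_top (a point): centre of the top face of the square black rubber pad (44 x 44 mm, x and y) on the end of the paddle, 110 mm from the hinge along the paddle; 97 mm above the counter at rest, 77 mm at half travel, 57 mm at the bottom
- index_post (a point): centre of the flat top of the short aluminium post (18 x 14 mm) that stands beside the pad on its outer (-y) side, 43 mm from the pad's centre; its top is 77 mm above the counter, level with the pad's top at half travel
- paddle (a joint): paddle angle, rad: 0 at rest (up), 0.18 at half travel, 0.36 at the bottom stop; it springs back when let go. Pushing at the pad takes about 2.5 N to start, 6 N at half travel and 9 N at the bottom
- screwdriver: bystander: slim screwdriver, about 200 mm long, lying on the counter beyond the rail on the right
- stone: bystander: grey sharpening stone 50 x 150 x 22 mm, lying at the far right
- scissors: bystander: open-handled scissors, about 215 mm long, lying on the counter on the left
- oil: bystander: small white oil bottle, 40 mm across and 100 mm high, standing at the far side
- jar: bystander: amber jar, 48 mm across and 60 mm high, standing at the far side
- folding_knife: bystander: closed folding knife with wooden scales, 100 x 22 x 16 mm, lying at the far side
- pulley: bystander: spare aluminium pulley, 28 mm across and 18 mm high, standing on the sharpener's base plate between fence and paddle
- saddle: bystander: aluminium angle saddle, an upside-down U 30 x 23 mm and about 36 mm high, hung over the parking rail beside the clip (origin 3 mm below the rail's top edge); not the clip: it has no finger pads
Things that resemble listed ones, but are neither listed nor needed, are in the scene too. Leave any yellow look-alike of the clip alone. What is shaped like the rail but red is not meant.

How it is judged (in metres and radians):
On the way, in this order (a step that is already met when the one before it is completed fails the run):
1. the clip is squeezed open and lifted off the parking rail (value of joint clip_jaw above 0.005 m and z of clip in the frame of rail_top above 0.032 m), for 0.1 s.
2. the clip is shut over the middle of the fence, seated and let go (x of clip in the frame of fence_top between -0.022 and 0.022 m and y of clip in the frame of fence_top between -0.004 and 0.004 m and z of clip in the frame of fence_top between -0.004 and 0.008 m and angle between the y axis of clip and the y axis of fence_top, either way round below 0.2 rad and angle between clip's own z axis and vertical below 0.15 rad and value of joint clip_jaw between -0.0018 and 0.0025 m and contact force between clip and sharpener above 2 N and contact force between clip and the arm below 0.2 N and contact force between clip and the fingers below 0.2 N), for 0.3 s.
3. the fingers hold the paddle near half travel (value of joint paddle between 0.12 and 0.24 rad and contact force between paddle_c0 and the fingers above 1.5 N), for 1.5 s.
At the end, for the whole second after the job is handed in: Fingers push the pad (over 1.5 N), paddle at 0.12 to 0.24 rad (pad within about 6 mm of level with the post); clip shut on the fence, untouched, upright (0.15 rad), square (0.2 rad), within 22 mm of the fence's middle, cross bars within 8 mm of its top edge (all of step 2 and all of step 3); the arm keeps its last pose, push and grip.
It fails at once if the paddle is pushed nearly to the bottom (over 0.32 rad) (value of joint paddle above 0.32 rad).
It fails at once if the paddle is pressed while the clip is not on the fence (value of joint paddle above 0.08 rad and distance between clip and fence_top above 0.035 m).
It fails at once if the clip is dropped (height (world z) of clip below 0.045 m).
It fails at once if a bystander is disturbed (moved more than 30 mm) (distance of any of screwdriver, stone, scissors, oil, jar, folding_knife, pulley, saddle from where it was at the start of the episode above 0.03 m).
It also fails if it takes over 51 s, if anything falls off the work surface, if the arm or the gripper's body presses on something with over 40 N, if the wrist force passes 120 N, or if a joint passes its speed limit or range.

## Working session

There is one attempt and no reset: what is moved stays moved. The work goes in short steps, Python scripts to look and compute and a shell command to move; the robot and the scene stay as the last step left them, time stands still between calls to the robot, and variables do not carry over. Pictures are saved under pics/ and viewed, about 8 in all and at most 12, crops included, and the job is handed in when it is done.

```bash
mkdir -p pics; cat > h.py <<'E'
import numpy as np, cv2
from plant import r
from scipy.spatial.transform import Rotation as R
def K(n):
    c=r.camera_info(n); f=192/np.tan(np.radians(c["fovy"])/2)
    return np.array([[f,0,c["cx"]],[0,f,c["cy"]],[0,0,1]]),np.array(c["dist_coeffs"],float),np.array(c["camera_from_world"])
def cloud(n,d,cal=None):
    k,D,T=cal or K(n); v,u=np.mgrid[0:384,0:512]
    p=cv2.undistortPoints(np.stack([u,v],-1).reshape(-1,1,2).astype(np.float32),k,D).reshape(384,512,2)
    P=np.dstack([p*d[...,None],d]); Ti=np.linalg.inv(T)
    W=P@Ti[:3,:3].T+Ti[:3,3]; W[d<=0]=np.nan; return W
def proj(n,X):
    k,D,T=K(n); return cv2.projectPoints(np.array(X,float).reshape(-1,1,3),cv2.Rodrigues(T[:3,:3])[0],T[:3,3],k,D)[0].reshape(-1,2)
E
cat > a.py <<'E'
from h import *
for n in ("scene","top"):
    im,d=r.capture(n); cv2.imwrite(f"pics/{n}0.png",cv2.resize(im,None,fx=1.5,fy=1.5)); np.save(n+"0.npy",d); np.save(n+"im0.npy",im)
    for q in ("clip","rail","sharpener","pad_top","saddle"):
        print(n,q,[(round(x["score"],2),[int(a) for a in x["rect"]]) for x in r.look_for(q,n)][:4])
    print(np.round(K(n)[2],2).tolist())
print(r.get_state())
E
python3 a.py
```

```text
scene clip [(0.72, [190, 228, 205, 251]), (0.68, [175, 206, 187, 231]), (0.5, [154, 228, 171, 253])]
scene rail [(0.97, [122, 185, 155, 231]), (0.74, [185, 246, 235, 291])]
scene sharpener [(0.87, [228, 168, 351, 261]), (0.28, [193, 231, 205, 250])]
scene pad_top [(0.73, [249, 202, 273, 230])]
scene saddle [(0.46, [212, 267, 224, 282])]
[[0.64, 0.77, 0.01, -0.32], [0.55, -0.45, -0.71, -0.2], [-0.54, 0.46, -0.71, 1.79], [0.0, 0.0, 0.0, 1.0]]
top clip [(0.71, [376, 207, 397, 223]), (0.69, [343, 220, 361, 234]), (0.49, [414, 126, 426, 195]), (0.45, [350, 171, 369, 184])]
top rail [(0.74, [357, 254, 387, 332]), (0.62, [338, 119, 371, 194])]
top sharpener [(0.96, [162, 105, 309, 206]), (0.73, [353, 126, 365, 137]), (0.54, [320, 80, 336, 101])]
top pad_top [(0.57, [272, 128, 296, 187])]
top saddle [(0.66, [354, 125, 365, 142])]
[[-0.01, -1.0, 0.01, 0.02], [-1.0, 0.01, -0.05, 0.48], [0.05, -0.01, -1.0, 1.31], [0.0, 0.0, 0.0, 1.0]]
{'time_s': 0.6, 'joints': array([ 8.58360243e+01,  2.05448439e+01,  6.79679140e-01, -1.21847407e-03,
       -7.01327291e+01, -1.65072933e+01]), 'qd': array([ 0.02145222,  0.06856397, -0.03785741,  0.08073501, -0.0114689 ,
       -0.03636201]), 'joint_torque': array([ 1.15858944e-03, -5.81992400e+01,  2.93179572e+01,  6.99958652e+00,
        1.23781056e-02, -4.09543895e-05]), 'tcp_pos': array([0.23827658, 0.63151715, 0.22655719]), 'eef_rot': array([-44.94102547,  89.99760233, 114.38729148]), 'contact_force': array([0.35488164, 0.40248178, 1.03751778]), 'moment': array([0.04322028, 0.05180765, 0.01947422]), 'gripper_width': 0.08756885245181652}
```

View pics/top0.png

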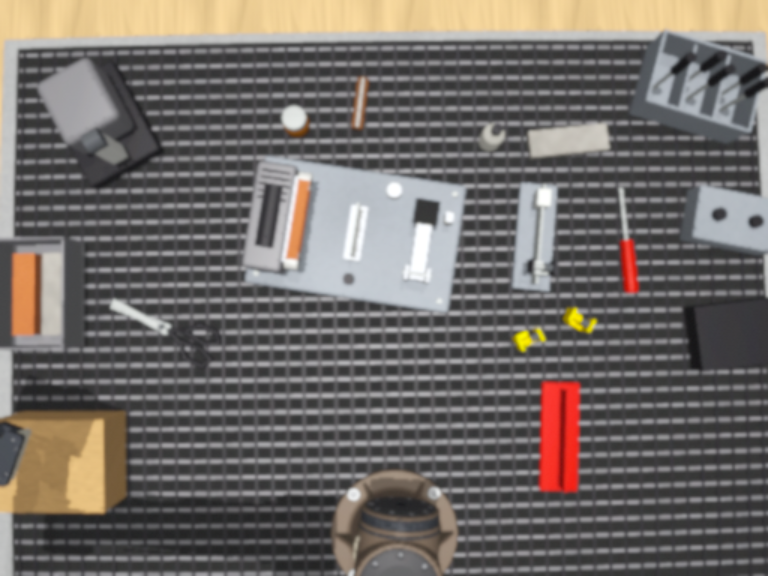

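View pics/scene0.png

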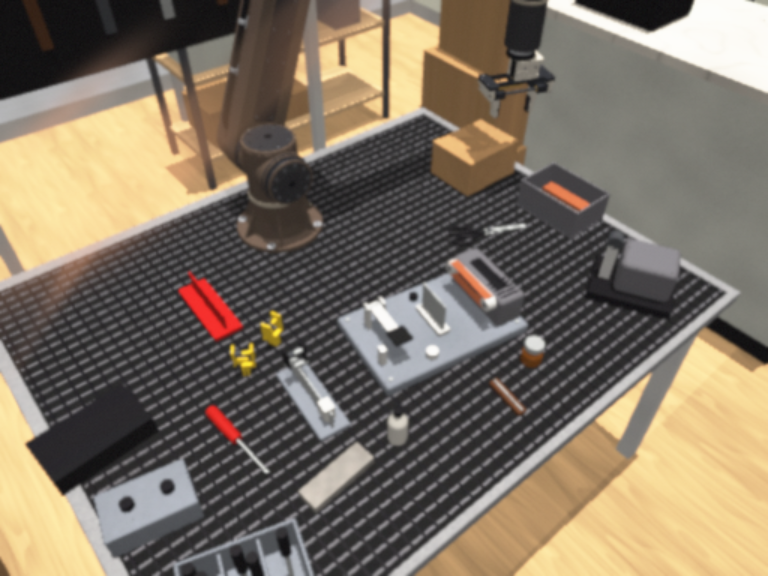

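Top view (1.5x px): clip candidates are the bare-steel one with black pads on the grey rail (540,268), two yellow look-alikes (528,341) and (580,320), and the saddle (543,197) without pads; the red rail (560,437) is not meant. I choose (540,268). The fence is at (355,232), pad (427,211), post (449,217), pulley (394,190).

```bash
cat > b.py <<'E'
from h import *
for n in ("top","scene"):
    d=np.load(n+"0.npy"); im=np.load(n+"im0.npy"); W=cloud(n,d)
    def sel(name,lo,hi,x0,x1,y0,y1):
        m=(W[...,2]>lo)&(W[...,2]<hi)&(W[...,0]>x0)&(W[...,0]<x1)&(W[...,1]>y0)&(W[...,1]<y1)
        P=W[m]
        if len(P)<3: print(n,name,len(P)); return
        xy=P[:,:2].astype(np.float32); rc=cv2.minAreaRect(xy)
        print(n,name,len(P),"mean",P.mean(0).round(4),"zmed",np.median(P[:,2]).round(4),"rect",np.round(rc[0],4),np.round(rc[1],4),round(rc[2],1))
    if n=="top":
        for nm,(u,v) in dict(clip=(540,268),sad=(543,197),fence=(355,232),pad=(427,211),post=(449,217),railfoot=(522,230),pulley=(394,190),base=(320,280)).items():
            print(nm,W[int(v/1.5),int(u/1.5)].round(4))
    sel("railplate",.045,.075,.4,.72,-.33,-.2); sel("railfoot",.008,.022,.4,.72,-.35,-.18)
    sel("clip+",.075,.15,.4,.55,-.33,-.2)
    sel("fence",.09,.13,.45,.62,.0,.11)
    sel("pad",.088,.105,.5,.65,-.12,.0); sel("post",.065,.085,.5,.65,-.14,-.07)
    sel("base",.022,.038,.38,.72,-.17,.3)
E
python3 b.py
```

```text
clip [ 0.4824 -0.2609  0.1056]
sad [ 0.6126 -0.2793  0.0649]
fence [0.5483 0.0619 0.1163]
pad [ 0.5851 -0.0639  0.1031]
post [ 0.5779 -0.1061  0.0735]
railfoot [ 0.5585 -0.2498  0.0152]
pulley [ 0.6321 -0.0081  0.049 ]
base [0.4703 0.1294 0.027 ]
top railplate 319 mean [ 0.556  -0.2734  0.0632] zmed 0.0641 rect [ 0.561  -0.2685] [0.3354 0.0744] 11.3
top railfoot 1486 mean [ 0.5561 -0.2691  0.0152] zmed 0.0155 rect [ 0.56   -0.2654] [0.319  0.1696] 0.1
top clip+ 151 mean [ 0.478  -0.2687  0.1009] zmed 0.1029 rect [ 0.4572 -0.2927] [0.1254 0.0431] 46.7
top fence 71 mean [0.553  0.0611 0.1139] zmed 0.1163 rect [0.5538 0.0614] [0.0043 0.0894] 80.6
top pad 475 mean [ 0.5612 -0.0612  0.0956] zmed 0.0961 rect [ 0.5531 -0.0601] [0.0438 0.1069] 80.4
top post 35 mean [ 0.5762 -0.1054  0.0783] zmed 0.0788 rect [ 0.5764 -0.1055] [0.011  0.0185] 87.6
top base 7919 mean [0.5441 0.0329 0.0315] zmed 0.0315 rect [0.5546 0.0611] [0.38   0.2409] 80.5
scene railplate 279 mean [ 0.5555 -0.2758  0.0605] zmed 0.0622 rect [ 0.5623 -0.2692] [0.3352 0.0733] 11.3
scene railfoot 976 mean [ 0.5703 -0.2828  0.0137] zmed 0.0134 rect [ 0.5611 -0.2895] [0.1146 0.318 ] 88.9
scene clip+ 116 mean [ 0.4863 -0.2702  0.0967] zmed 0.098 rect [ 0.4612 -0.2943] [0.1292 0.0448] 43.6
scene fence 111 mean [0.56   0.0615 0.1046] zmed 0.1049 rect [0.5585 0.0635] [0.0096 0.0957] 80.0
scene pad 197 mean [ 0.5767 -0.0627  0.0943] zmed 0.0948 rect [ 0.5548 -0.0584] [0.0448 0.1127] 79.9
scene post 30 mean [ 0.5811 -0.1074  0.0738] zmed 0.0746 rect [ 0.5801 -0.1057] [0.0196 0.0166] 3.6
scene base 3903 mean [0.5728 0.0271 0.0288] zmed 0.0287 rect [0.5582 0.0593] [0.3755 0.2431] 80.6
```

```bash
cat > go.py <<'E'
import sys
from h import *
def plan(pos,yd,n,down=True):
    """target TCP pos, jaw-direction angle yd(deg, world, mod 180); prints shift rows"""
    s=r.get_state(); Rc=R.from_euler("xyz",s["eef_rot"],degrees=True); M=Rc.as_matrix(); p=s["tcp_pos"]
    best=None
    for a in (yd,yd+180):
        y=np.array([np.cos(np.radians(a)),np.sin(np.radians(a)),0]); x=np.array([0,0,-1.]); T=np.c_[x,y,np.cross(x,y)]
        v=(Rc.inv()*R.from_matrix(T)).as_rotvec()
        if best is None or np.linalg.norm(v)<np.linalg.norm(best): best=v
    v=best; step=R.from_rotvec(v/n); Q=Rc
    print("t",round(s["time_s"],2),"p",p.round(4),"xax",M[:,0].round(3),"yang",round(np.degrees(np.arctan2(M[1,1],M[0,1])),2),"F",s["contact_force"].round(1),"w",round(s["gripper_width"]*1e3,1),"q",s["joints"].round(0))
    d=np.array(pos)-p; print("total turn",v.round(4),"deg",round(np.degrees(np.linalg.norm(v)),1),"d",d.round(4))
    for i in range(n):
        print(np.r_[v/n,Q.inv().apply(d/n)*100].round(3).tolist()); Q=Q*step
if __name__=="__main__":
    a=[float(x) for x in sys.argv[1:]]; plan(a[:3],a[3],int(a[4]))
E
python3 go.py 0.5 -0.26 0.27 90 20
python3 - <<'E'
from h import *
print(K("wrist"), r.get_state()["tcp_pos"])
E
```

```text
t 0.6 p [0.2383 0.6315 0.2266] xax [-0.  0. -1.] yang -110.67 F [0.4 0.4 1. ] w 87.6 q [ 86.  21.   1.  -0. -70. -17.]
total turn [-0.3608  0.      0.    ] deg 20.7 d [ 0.2617 -0.8915  0.0434]
[-0.018, 0.0, 0.0, -0.217, 3.709, -2.798]
[-0.018, 0.0, 0.0, -0.217, 3.759, -2.731]
[-0.018, 0.0, 0.0, -0.217, 3.807, -2.662]
[-0.018, 0.0, 0.0, -0.217, 3.855, -2.593]
[-0.018, 0.0, 0.0, -0.217, 3.901, -2.523]
[-0.018, 0.0, 0.0, -0.217, 3.946, -2.453]
[-0.018, 0.0, 0.0, -0.217, 3.989, -2.381]
[-0.018, 0.0, 0.0, -0.217, 4.031, -2.309]
[-0.018, 0.0, 0.0, -0.217, 4.072, -2.236]
[-0.018, 0.0, 0.0, -0.217, 4.112, -2.162]
[-0.018, 0.0, 0.0, -0.217, 4.15, -2.087]
[-0.018, 0.0, 0.0, -0.217, 4.187, -2.012]
[-0.018, 0.0, 0.0, -0.217, 4.223, -1.936]
[-0.018, 0.0, 0.0, -0.217, 4.257, -1.86]
[-0.018, 0.0, 0.0, -0.217, 4.29, -1.782]
[-0.018, 0.0, 0.0, -0.217, 4.322, -1.705]
[-0.018, 0.0, 0.0, -0.217, 4.352, -1.627]
[-0.018, 0.0, 0.0, -0.217, 4.38, -1.548]
[-0.018, 0.0, 0.0, -0.217, 4.407, -1.469]
[-0.018, 0.0, 0.0, -0.217, 4.433, -1.389]
(array([[282.80992115,   0.        , 256.4987398 ],
       [  0.        , 282.80992115, 189.58779219],
       [  0.        ,   0.        ,   1.        ]]), array([-0.01794709,  0.        ,  0.        ,  0.        ,  0.        ]), array([[-3.52473768e-01, -9.35821622e-01,  3.66820536e-04,
         6.74833053e-01],
       [-8.93752631e-01,  3.36744791e-01,  2.96326138e-01,
        -3.63728558e-02],
       [-2.77431932e-01,  1.04119343e-01, -9.55086742e-01,
         3.89701946e-01],
       [ 0.00000000e+00,  0.00000000e+00,  0.00000000e+00,
         1.00000000e+00]])) [0.23827658 0.63151715 0.22655719]
```

```bash
python3 -m creep '[[-0.018,0,0,-0.2,3.4,-3.3,100],[-0.018,0,0,-0.2,3.4,-3.3,100],[-0.018,0,0,-0.2,3.4,-3.3,100],[-0.018,0,0,-0.2,3.4,-3.3,100],[-0.018,0,0,-0.2,3.4,-3.3,100],[-0.018,0,0,-0.2,3.4,-3.3,100],[-0.018,0,0,-0.2,3.6,-3.1,100],[-0.018,0,0,-0.2,3.8,-3,100]]'; python3 go.py 0.47 -0.27 0.27 90 14
```

```text
time_s: 1.4
tcp_pos: [0.405, 0.288, 0.243]
eef_rot: [-118.4, 89.9, 49.2]
contact_force: [1.1, 0.5, -0.4]
gripper_width: 0.0875
t 1.4 p [0.405 0.288 0.243] xax [ 0.001  0.001 -1.   ] yang -102.35 F [ 1.1  0.5 -0.4] w 87.5 q [ 58.   3. -20.   0. -67.  20.]
total turn [-0.2156 -0.0005  0.0008] deg 12.4 d [ 0.065 -0.558  0.027]
[-0.015, -0.0, 0.0, -0.195, 3.794, -1.306]
[-0.015, -0.0, 0.0, -0.195, 3.814, -1.248]
[-0.015, -0.0, 0.0, -0.195, 3.832, -1.189]
[-0.015, -0.0, 0.0, -0.195, 3.85, -1.13]
[-0.015, -0.0, 0.0, -0.195, 3.867, -1.07]
[-0.015, -0.0, 0.0, -0.194, 3.883, -1.011]
[-0.015, -0.0, 0.0, -0.194, 3.898, -0.951]
[-0.015, -0.0, 0.0, -0.194, 3.913, -0.891]
[-0.015, -0.0, 0.0, -0.194, 3.926, -0.83]
[-0.015, -0.0, 0.0, -0.194, 3.938, -0.77]
[-0.015, -0.0, 0.0, -0.193, 3.95, -0.709]
[-0.015, -0.0, 0.0, -0.193, 3.96, -0.648]
[-0.015, -0.0, 0.0, -0.193, 3.97, -0.587]
[-0.015, -0.0, 0.0, -0.193, 3.978, -0.526]
```

```bash
python3 -c "
from h import *
import numpy as np
c=K('wrist')[2]; s=r.get_state(); print(np.linalg.inv(c)[:3,3]-s['tcp_pos'])"
```

```text
[ 0.07839673 -0.01723916  0.15619953]
```

```bash
python3 -m creep '[[-0.015,0,0,-0.2,3.8,-1.6,100],[-0.015,0,0,-0.2,3.8,-1.6,100],[-0.015,0,0,-0.2,3.8,-1.5,100],[-0.015,0,0,-0.2,3.8,-1.4,100],[-0.015,0,0,-0.2,3.8,-1.2,100],[-0.015,0,0,-0.2,3.9,-1,100],[-0.015,0,0,-0.2,3.9,-0.9,100],[-0.015,0,0,-0.2,3.9,-0.7,100]]' && python3 -m creep '[[-0.015,0,0,-0.2,3.9,-0.5,100],[-0.015,0,0,-0.2,4,-0.4,100],[-0.015,0,0,-0.2,4,-0.2,100],[-0.015,0,0,-0.2,4,0,100],[-0.015,0,0,-0.2,4,0.2,100],[-0.02,0,0,-0.2,4,0.4,100],[0,0,0,0,0,0,100],[0,0,0,0,0,0,100]]'; cat > w.py <<'E'
import sys
from h import *
cal=K("wrist"); im,d=r.capture("wrist"); t=sys.argv[1]
np.savez(t+".npz",im=im,d=d,k=cal[0],D=cal[1],T=cal[2]); cv2.imwrite(f"pics/{t}.png",cv2.resize(im,None,fx=1.5,fy=1.5))
E
python3 w.py w1; python3 go.py 0.47 -0.27 0.2 90 1
```

```text
time_s: 2.2
tcp_pos: [0.4518, -0.0317, 0.2591]
eef_rot: [-159.2, 89.9, 15.3]
contact_force: [1.1, 0.5, -0.4]
gripper_width: 0.0878
time_s: 3.0
tcp_pos: [0.4422, -0.2701, 0.2704]
eef_rot: [-33.2, 90.0, 146.5]
contact_force: [0.3, 0.6, -0.8]
gripper_width: 0.088
t 3.05 p [ 0.4424 -0.2694  0.2705] xax [-0.  0. -1.] yang -90.18 F [-0.4  0.8 -0.2] w 87.8 q [-10.   4. -15.  -0. -71.  99.]
total turn [-0.0031  0.0001  0.0002] deg 0.2 d [ 0.0276 -0.0006 -0.0705]
[-0.003, 0.0, 0.0, 7.046, 0.058, -2.756]
```

View pics/w1.png

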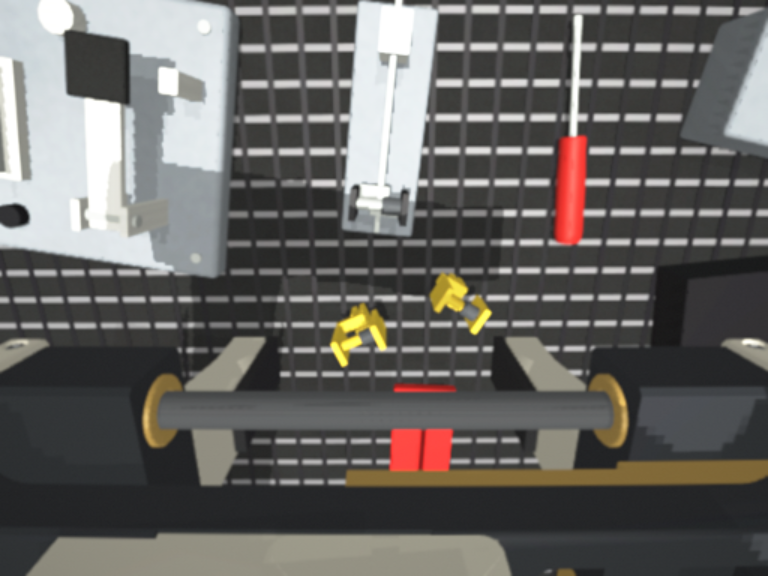

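Wrist view: the bare-steel clip with its two black pads at (353,197) and (405,205) on the grey rail; yellow look-alikes at (358,335),(460,303) nearby; saddle at (395,30). Now measure.

```bash
cat > m.py <<'E'
import sys
from h import *
z=np.load(sys.argv[1]+".npz"); W=cloud("wrist",z["d"],(z["k"],z["D"],z["T"])); im=z["im"].astype(int)
def sel(name,lo,hi,x0,x1,y0,y1,dark=False):
    m=(W[...,2]>lo)&(W[...,2]<hi)&(W[...,0]>x0)&(W[...,0]<x1)&(W[...,1]>y0)&(W[...,1]<y1)
    if dark: m&=im.max(2)<80
    P=W[m]
    if len(P)<3: print(name,len(P)); return
    rc=cv2.minAreaRect(P[:,:2].astype(np.float32))
    print(name,len(P),"mean",P.mean(0).round(4),"z",np.percentile(P[:,2],[5,50,95]).round(4),"rect",np.round(rc[0],4),np.round(rc[1],4),round(rc[2],1))
    c=np.polyfit(P[:,0],P[:,1],1); print("    line y=%.4f%+.4f(x-0.5)"%(np.polyval(c,.5),c[0]))
if __name__=="__main__":
    sel("foot",.008,.02,.44,.72,-.32,-.22)
    sel("plate",.052,.068,.52,.62,-.30,-.24)
    sel("clip top",.092,.13,.42,.53,-.33,-.2)
    sel("pads dark",.07,.13,.42,.53,-.33,-.2,True)
    sel("clip low",.06,.08,.42,.53,-.33,-.2)
    sel("pad",.085,.11,.5,.65,-.12,.0,True); sel("post",.07,.085,.5,.65,-.14,-.08)
E
python3 m.py w1
```

```text
foot 5943 mean [ 0.5549 -0.273   0.0119] z [0.0103 0.0119 0.0133] rect [ 0.5459 -0.2719] [0.0704 0.1995] 83.9
    line y=-0.2683-0.0858(x-0.5)
plate 725 mean [ 0.5924 -0.277   0.0618] z [0.057  0.0634 0.0652] rect [ 0.5703 -0.275 ] [0.0231 0.1013] 84.5
    line y=-0.2672-0.1061(x-0.5)
clip top 523 mean [ 0.4847 -0.2664  0.1027] z [0.0958 0.1005 0.1099] rect [ 0.4843 -0.2655] [0.0441 0.0242] 84.3
    line y=-0.2575+0.5810(x-0.5)
pads dark 98 mean [ 0.482  -0.2635  0.104 ] z [0.0898 0.1081 0.11  ] rect [ 0.4849 -0.2653] [0.0419 0.0233] 84.8
    line y=-0.2559+0.4181(x-0.5)
clip low 213 mean [ 0.4892 -0.2617  0.0666] z [0.0646 0.0661 0.0734] rect [ 0.4964 -0.2671] [0.0426 0.049 ] 79.2
    line y=-0.2594+0.2076(x-0.5)
pad 1722 mean [ 0.5834 -0.0652  0.0949] z [0.0932 0.095  0.0963] rect [ 0.5833 -0.0639] [0.0442 0.0427] 80.2
    line y=-0.0680+0.0342(x-0.5)
post 237 mean [ 0.5762 -0.1063  0.0744] z [0.0718 0.0746 0.0761] rect [ 0.5765 -0.1056] [0.0147 0.0183] 78.9
    line y=-0.1009-0.0700(x-0.5)
```

```bash
python3 go.py 0.4845 -0.266 0.14 84.2 5
```

```text
t 3.05 p [ 0.4424 -0.2694  0.2705] xax [-0.  0. -1.] yang -90.18 F [-0.4  0.8 -0.2] w 87.8 q [-10.   4. -15.  -0. -71.  99.]
total turn [0.0982 0.0001 0.0002] deg 5.6 d [ 0.0421  0.0034 -0.1305]
[0.02, 0.0, 0.0, 2.609, -0.069, -0.841]
[0.02, 0.0, 0.0, 2.609, -0.086, -0.839]
[0.02, 0.0, 0.0, 2.609, -0.102, -0.838]
[0.02, 0.0, 0.0, 2.609, -0.119, -0.835]
[0.02, 0.0, 0.0, 2.609, -0.135, -0.833]
```

```bash
python3 -m creep '[[0.02,0,0,2.6,-0.1,-0.84,75],[0.02,0,0,2.6,-0.1,-0.84,75],[0.02,0,0,2.6,-0.1,-0.84,75],[0.02,0,0,2.6,-0.1,-0.84,75],[0.02,0,0,2.6,-0.1,-0.84,75],[0,0,0,0,0,0,75],[0,0,0,0,0,0,75]]'; python3 w.py w2; python3 m.py w2; python3 go.py 0.4845 -0.266 0.073 84.2 4
```

```text
time_s: 3.75
tcp_pos: [0.485, -0.2652, 0.141]
eef_rot: [17.7, 90.0, -168.0]
contact_force: [0.5, -0.4, 0.7]
gripper_width: 0.0657
foot 10958 mean [ 0.5612 -0.2736  0.0119] z [0.0105 0.0119 0.0131] rect [ 0.5473 -0.2723] [0.0705 0.1988] 84.0
    line y=-0.2688-0.0796(x-0.5)
plate 1615 mean [ 0.5932 -0.2772  0.062 ] z [0.0572 0.0636 0.065 ] rect [ 0.5703 -0.2752] [0.023  0.1012] 85.2
    line y=-0.2670-0.1091(x-0.5)
clip top 1261 mean [ 0.486  -0.2668  0.1025] z [0.095  0.1007 0.1097] rect [ 0.4844 -0.2655] [0.0442 0.0248] 83.7
    line y=-0.2598+0.4973(x-0.5)
pads dark 860 mean [ 0.4873 -0.2675  0.1015] z [0.0786 0.1078 0.1098] rect [ 0.4844 -0.2657] [0.0439 0.0248] 83.7
    line y=-0.2615+0.4722(x-0.5)
clip low 650 mean [ 0.49   -0.2628  0.0665] z [0.0612 0.066  0.0759] rect [ 0.497  -0.2695] [0.041  0.0513] 53.2
    line y=-0.2575+0.5361(x-0.5)
pad 0
post 534 mean [ 0.5765 -0.1069  0.0744] z [0.071  0.0747 0.0759] rect [ 0.5765 -0.1056] [0.0161 0.0182] 79.5
    line y=-0.1050-0.0257(x-0.5)
t 3.8 p [ 0.4854 -0.2656  0.1419] xax [ 0.001 -0.001 -1.   ] yang -95.71 F [1.2 0.2 0.2] w 65.3 q [ -8.  13. -22.   0. -55.  93.]
total turn [ 0.0015 -0.0011 -0.0005] deg 0.1 d [-0.0009 -0.0004 -0.0689]
[0.0, -0.0, -0.0, 1.722, 0.012, 0.024]
[0.0, -0.0, -0.0, 1.722, 0.012, 0.024]
[0.0, -0.0, -0.0, 1.722, 0.012, 0.023]
[0.0, -0.0, -0.0, 1.722, 0.012, 0.023]
```

View pics/w2.png

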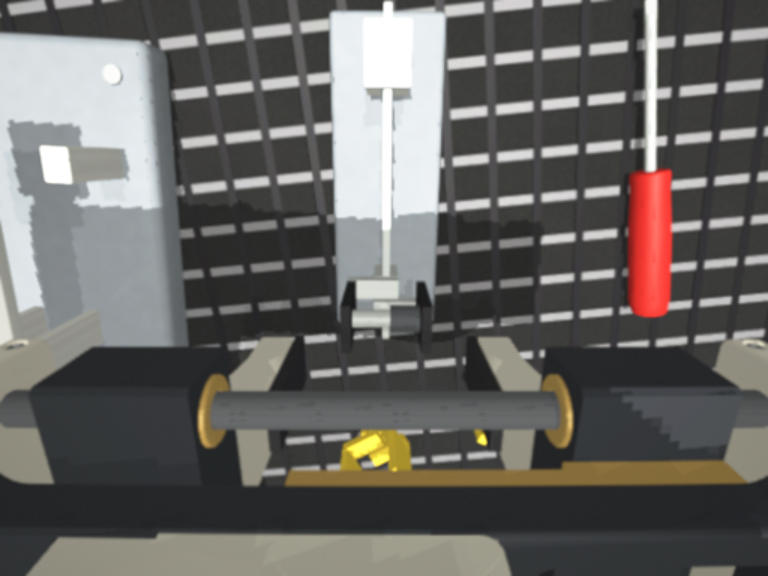

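The clip (pads at (348,315) and (425,315)) is bare steel with black pads, centred between the fingers at about (386,·). Descend and squeeze.

```bash
python3 -m creep '[[0,0,0,2.2,0,0,75],[0,0,0,2.2,0,0,75],[0,0,0,1.7,0,0,75],[0,0,0,0.7,0,0.1,75],[0,0,0,0,0,0,75]]' && python3 -m creep '[[0,0,0,0,0,0,45],[0,0,0,0,0,0,25],[0,0,0,0,0,0,10],[0,0,0,0,0,0,10],[0,0,0,0,0,0,10],[0,0,0,0,0,0,10]]' 25; python3 go.py 0.4845 -0.266 0.2 84.2 4
```

```text
time_s: 4.3
tcp_pos: [0.4838, -0.2659, 0.0731]
eef_rot: [159.8, 90.0, -26.0]
contact_force: [-0.4, 1.1, 0.6]
gripper_width: 0.0661
time_s: 4.9
tcp_pos: [0.4845, -0.2664, 0.0733]
eef_rot: [153.8, 89.9, -32.0]
contact_force: [0.5, 1.6, 7.8]
gripper_width: 0.0256
t 4.9 p [ 0.4845 -0.2664  0.0733] xax [ 0.001 -0.001 -1.   ] yang -95.81 F [0.5 1.6 7.8] w 25.6 q [ -8.  18. -26.   0. -46.  93.]
total turn [-0.0001 -0.0013 -0.0007] deg 0.1 d [0.     0.0004 0.1267]
[-0.0, -0.0, -0.0, -3.167, -0.008, -0.004]
[-0.0, -0.0, -0.0, -3.167, -0.009, -0.003]
[-0.0, -0.0, -0.0, -3.167, -0.009, -0.002]
[-0.0, -0.0, -0.0, -3.167, -0.01, -0.001]
```

```bash
python3 -m creep '[[0,0,0,-1,0,0,10],[0,0,0,-2,0,0,10],[0,0,0,-3,0,0,10],[0,0,0,-3,0,0,10],[0,0,0,-3,0,0,10],[0,0,0,-3,0,0,10],[0,0,0,0,0,0,10]]'; python3 go.py 0.51 0.06 0.225 80.6 9
```

```text
time_s: 5.6
tcp_pos: [0.4857, -0.2666, 0.2273]
eef_rot: [168.6, 89.6, -17.2]
contact_force: [1.1, -0.7, -0.8]
gripper_width: 0.0253
t 5.6 p [ 0.4857 -0.2666  0.2273] xax [ 0.007 -0.002 -1.   ] yang -95.8 F [ 1.1 -0.7 -0.8] w 25.3 q [ -8.   9. -15.   0. -66.  93.]
total turn [ 0.0628 -0.0068 -0.0011] deg 3.6 d [ 0.0243  0.3266 -0.0023]
[0.007, -0.001, -0.0, 0.02, -3.638, 0.098]
[0.007, -0.001, -0.0, 0.021, -3.637, 0.123]
[0.007, -0.001, -0.0, 0.021, -3.636, 0.149]
[0.007, -0.001, -0.0, 0.022, -3.635, 0.174]
[0.007, -0.001, -0.0, 0.022, -3.634, 0.2]
[0.007, -0.001, -0.0, 0.023, -3.632, 0.225]
[0.007, -0.001, -0.0, 0.024, -3.631, 0.25]
[0.007, -0.001, -0.0, 0.024, -3.629, 0.275]
[0.007, -0.001, -0.0, 0.025, -3.627, 0.301]
```

```bash
python3 -m creep '[[0.008,0,0,0,-3.6,0.1,10],[0.008,0,0,0,-3.7,0.1,10],[0.008,0,0,0,-3.7,0.1,10],[0.008,0,0,0,-3.7,0.2,10],[0.008,0,0,0,-3.7,0.2,10],[0.008,0,0,0,-3.7,0.2,10],[0.008,0,0,0,-3.7,0.2,10],[0.006,0,0,0,-3.6,0.3,10]]' && python3 -m creep '[[0,0,0,0,-3.3,0.3,10],[0,0,0,0,0,0,10],[0,0,0,0,0,0,10],[0,0,0,0,0,0,10]]'; python3 w.py w3; python3 go.py 0.555 0.0615 0.2 80.6 1
python3 - <<'E'
import m
E
cat > f.py <<'E'
import sys; from m import *
sel("fence",.105,.125,.5,.62,.03,.09)
for c in (.53,.55,.57,.59): sel("f%.2f"%c,.105,.125,c-.01,c+.01,.03,.09)
sel("base",.022,.036,.42,.72,-.17,.06)
sel("pad",.085,.11,.5,.65,-.12,.0,True); sel("post",.07,.085,.5,.65,-.14,-.08)
sel("clipbody",.15,.28,.48,.56,.03,.09)
E
python3 f.py w3
```

```text
time_s: 6.4
tcp_pos: [0.5074, 0.0289, 0.2223]
eef_rot: [0.8, 89.9, 171.4]
contact_force: [1.3, -0.5, -0.7]
gripper_width: 0.0255
time_s: 6.8
tcp_pos: [0.51, 0.0599, 0.2223]
eef_rot: [25.3, 89.9, -164.1]
contact_force: [-0.0, -0.8, -1.5]
gripper_width: 0.0254
t 6.85 p [0.5101 0.0597 0.2224] xax [-0.001 -0.    -1.   ] yang -99.43 F [ 0.  -0.7  0. ] w 25.3 q [ 29.   5. -20.  -0. -65.  52.]
total turn [-0.0005  0.0006 -0.0003] deg 0.0 d [ 0.0449  0.0018 -0.0224]
[-0.0, 0.001, -0.0, 2.235, -0.914, -4.402]
fence 448 mean [0.5566 0.063  0.1126] z [0.1098 0.1129 0.114 ] rect [0.5542 0.0634] [0.0039 0.0897] 80.1
    line y=0.0724-0.1670(x-0.5)
f0.53 88 mean [0.5307 0.0673 0.1131] z [0.1121 0.113  0.1141] rect [0.53   0.0677] [0.0038 0.0199] 80.3
    line y=0.0717-0.1443(x-0.5)
f0.55 107 mean [0.5502 0.0641 0.113 ] z [0.1119 0.1129 0.1142] rect [0.5503 0.0641] [0.0038 0.0198] 80.0
    line y=0.0729-0.1749(x-0.5)
f0.57 114 mean [0.5702 0.0606 0.1121] z [0.1075 0.1127 0.1137] rect [0.5701 0.0607] [0.0037 0.0206] 80.6
    line y=0.0730-0.1765(x-0.5)
f0.59 97 mean [0.5891 0.0575 0.1122] z [0.1059 
[... 232 characters left out ...]

pad 2118 mean [ 0.5845 -0.0617  0.095 ] z [0.0936 0.0951 0.0963] rect [ 0.5838 -0.0624] [0.0432 0.0416] 81.1
    line y=-0.0622+0.0056(x-0.5)
post 299 mean [ 0.5765 -0.1043  0.0747] z [0.0714 0.0749 0.0762] rect [ 0.5763 -0.1051] [0.0151 0.0177] 79.7
    line y=-0.1001-0.0539(x-0.5)
clipbody 4886 mean [0.5165 0.0588 0.2388] z [0.2063 0.2424 0.2673] rect [0.5098 0.06  ] [0.0572 0.0254] 80.8
    line y=0.0502+0.5179(x-0.5)Traceback (most recent call last):
  File "<stdin>", line 1, in <module>
  File "m.py", line 3, in <module>
    z=np.load(sys.argv[1]+".npz"); W=cloud("wrist",z["d"],(z["k"],z["D"],z["T"])); im=z["im"].astype(int)
              ~~~~~~~~^^^
IndexError: list index out of range
```

View pics/w3.png

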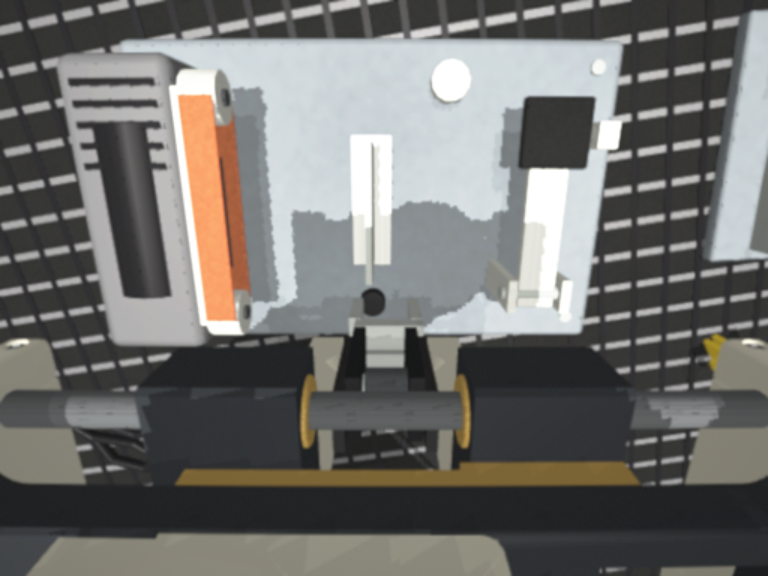

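Fence seen in line at (372,200), clip held at about (387,345), pulley (451,80), pad (557,132), post (607,135). Move over the fence.

```bash
python3 go.py 0.5545 0.0632 0.2224 80.4 2; python3 -m creep '[[0,0,0,0,-0.54,-2.16,10],[0,0,0,0,-0.54,-2.16,10],[0,0,0,0,0,0,10],[0,0,0,0,0,0,10]]'; python3 w.py w4; python3 f.py w4; python3 go.py 0.5545 0.0632 0.1285 80.4 4
```

```text
t 6.85 p [0.5101 0.0597 0.2224] xax [-0.001 -0.    -1.   ] yang -99.43 F [ 0.  -0.7  0. ] w 25.3 q [ 29.   5. -20.  -0. -65.  52.]
total turn [ 0.003   0.0006 -0.0003] deg 0.2 d [0.0444 0.0035 0.    ]
[0.001, 0.0, -0.0, -0.003, -0.536, -2.162]
[0.001, 0.0, -0.0, -0.002, -0.539, -2.161]
time_s: 7.25
tcp_pos: [0.5546, 0.063, 0.222]
eef_rot: [25.1, 89.9, -164.4]
contact_force: [-0.3, 0.8, -0.6]
gripper_width: 0.0252
fence 318 mean [0.5671 0.0615 0.1129] z [0.1116 0.113  0.1142] rect [0.5639 0.0618] [0.0039 0.0706] 80.4
    line y=0.0734-0.1767(x-0.5)
f0.53 43 mean [0.5345 0.0672 0.1128] z [0.1116 0.1129 0.1135] rect [0.5345 0.0672] [0.003  0.0109] 80.6
    line y=0.0729-0.1662(x-0.5)
f0.55 76 mean [0.5501 0.0646 0.1131] z [0.1121 0.113  0.1141] rect [0.5497 0.0647] [0.003 0.02 ] 80.4
    line y=0.0732-0.1702(x-0.5)
f0.57 96 mean [0.5707 0.0609 0.113 ] z [0.1119 0.1129 0.1143] rect [0.57   0.0608] [0.0039 0.02  ] 80.4
    line y=0.0746-0.1942(x-0.5)
f0.59 103 mean [0.5901 0.0575 0.1128] z [0.1114 0.1131 0.1142] rect [0.5897 0.0575] [0.0038 0.0183] 80.5
    line y=0.0720-0.1613(x-0.5)
bas
[... 234 characters left out ...]
34 0.0426] 80.7
    line y=-0.0619+0.0057(x-0.5)
post 250 mean [ 0.5772 -0.1041  0.0745] z [0.0714 0.0748 0.0761] rect [ 0.577  -0.1051] [0.0153 0.0173] 79.9
    line y=-0.1038-0.0044(x-0.5)
clipbody 1480 mean [0.5526 0.0625 0.2443] z [0.2134 0.2485 0.2757] rect [0.552 0.062] [0.0364 0.0211] 81.2
    line y=0.0493+0.2494(x-0.5)
t 7.3 p [0.5543 0.0631 0.2222] xax [-0.001 -0.    -1.   ] yang -99.47 F [ 0.  -0.7 -0.5] w 25.4 q [ 27.  10. -15.  -0. -66.  54.]
total turn [ 0.0023  0.001  -0.0004] deg 0.1 d [ 0.0002  0.0001 -0.0937]
[0.001, 0.0, -0.0, 2.342, -0.005, -0.007]
[0.001, 0.0, -0.0, 2.342, -0.004, -0.007]
[0.001, 0.0, -0.0, 2.342, -0.004, -0.006]
[0.001, 0.0, -0.0, 2.342, -0.004, -0.006]
```

```bash
python3 -m creep '[[0,0,0,2.5,0,0,10],[0,0,0,2.5,0,0,10],[0,0,0,2.3,0,0,10],[0,0,0,1.2,-0.05,0,10],[0,0,0,0.5,0,0,10],[0,0,0,0,0,0,10]]' && python3 -m creep '[[0,0,0,0.2,0,0,10],[0,0,0,0.1,0,0,10],[0,0,0,0,0,0,10]]'
```

```text
time_s: 7.9
tcp_pos: [0.5548, 0.0644, 0.1327]
eef_rot: [65.1, 90.0, -124.3]
contact_force: [0.2, 0.3, 0.1]
gripper_width: 0.0257
time_s: 8.2
tcp_pos: [0.5552, 0.0646, 0.1301]
eef_rot: [-146.4, 89.9, 24.3]
contact_force: [-1.2, 0.3, -0.8]
gripper_width: 0.0255
```

```bash
python3 -m creep '[[0,0,0,0.1,0.05,0,10],[0,0,0,0.1,0,0,10],[0,0,0,0,0,0,10]]'; python3 go.py 0.5545 0.0635 0.128 80.4 1
```

```text
time_s: 8.5
tcp_pos: [0.5551, 0.0641, 0.1284]
eef_rot: [-165.7, 90.0, 4.9]
contact_force: [-2.2, -0.7, 4.4]
gripper_width: 0.0257
t 8.5 p [0.5551 0.0641 0.1284] xax [ 0.001  0.    -1.   ] yang -99.37 F [-2.2 -0.7  4.4] w 25.7 q [ 27.  15. -22.   0. -54.  54.]
total turn [ 0.0041 -0.0008  0.0002] deg 0.2 d [-0.0006 -0.0006 -0.0004]
[0.004, -0.001, 0.0, 0.037, 0.065, 0.048]
```

Contact (4.4 N) at the expected height. Release by opening to about 70 mm, then look.

```bash
python3 -m creep '[[0,0,0,0,0,0,40],[0,0,0,0,0,0,60],[0,0,0,0,0,0,75],[0,0,0,0,0,0,80],[0,0,0,0,0,0,80]]' && python3 -m creep '[[0,0,0,-1.5,0,0,80],[0,0,0,-3,0,0,80],[0,0,0,-3,0,0,80],[0,0,0,-3,0,0,80],[0,0,0,0,-0.3,2,80],[0,0,0,0,-0.3,2,80],[0,0,0,0,0,0,80],[0,0,0,0,0,0,80]]'; python3 w.py w5
cat > c.py <<'E'
import sys; from m import *
sel("cliptop>.135",.135,.19,.5,.62,.0,.13); sel("pads dark",.12,.19,.5,.62,.0,.13,True); sel("bars",.112,.13,.535,.575,.0,.13)
sel("pad",.07,.11,.5,.65,-.12,.0,True)
E
python3 c.py w5; python3 go.py 0.5545 0.0635 0.22 80.4 1
```

```text
time_s: 9.0
tcp_pos: [0.5544, 0.0639, 0.127]
eef_rot: [19.5, 89.9, -169.9]
contact_force: [0.2, -0.5, -0.2]
gripper_width: 0.0601
time_s: 9.8
tcp_pos: [0.5162, 0.0766, 0.2326]
eef_rot: [-112.4, 90.0, 58.2]
contact_force: [0.0, -0.4, -0.9]
gripper_width: 0.0699
cliptop>.135 1023 mean [0.556  0.0616 0.1572] z [0.1494 0.1556 0.1648] rect [0.5554 0.0633] [0.0443 0.024 ] 80.5
    line y=0.0191+0.7596(x-0.5)
pads dark 374 mean [0.5533 0.0553 0.1561] z [0.1336 0.1579 0.1648] rect [0.5556 0.0631] [0.0427 0.0235] 80.6
    line y=0.0334+0.4104(x-0.5)
bars 439 mean [0.5609 0.0664 0.1195] z [0.1125 0.1207 0.1224] rect [0.5578 0.0589] [0.0389 0.0381] 17.7
    line y=0.0613+0.0824(x-0.5)
pad 1956 mean [ 0.5845 -0.0614  0.095 ] z [0.0936 0.0951 0.0964] rect [ 0.5843 -0.0624] [0.0441 0.0426] 82.7
    line y=-0.0624+0.0118(x-0.5)
t 9.85 p [0.5165 0.0765 0.2325] xax [-0. -0. -1.] yang -99.36 F [-0.2 -0.6  0.5] w 70.4 q [ 30.   6. -18.   0. -66.  51.]
total turn [ 0.0041  0.     -0.0001] deg 0.2 d [ 0.038  -0.013  -0.0125]
[0.004, 0.0, -0.0, 1.247, 0.664, -3.962]
```

View pics/w5.png

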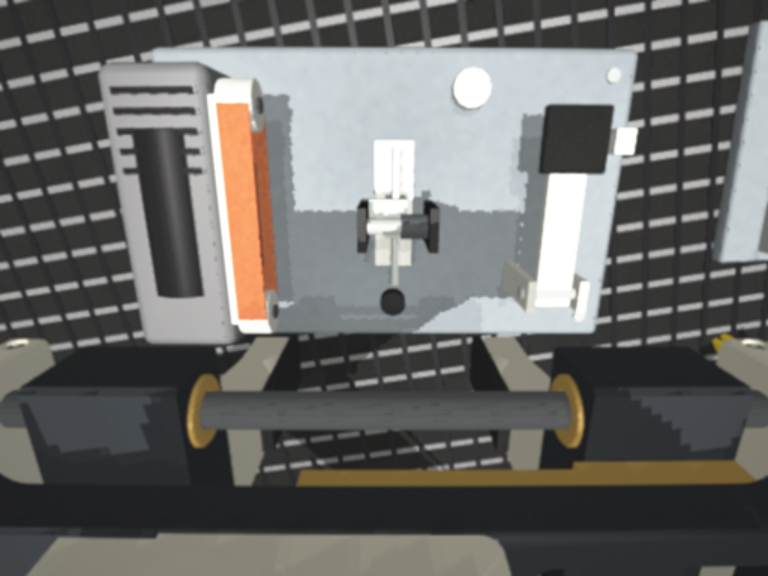

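The clip is shut on the fence at (398,225): 44 mm over the pads, top at 0.165 m (seated), 1 mm off the middle, square. Now go over the pad (577,140) with the jaws shut, turned a quarter so that the gripper body stays clear of the clip.

```bash
python3 go.py 0.584 -0.063 0.225 172 13
```

```text
t 9.85 p [0.5165 0.0765 0.2325] xax [-0. -0. -1.] yang -99.36 F [-0.2 -0.6  0.5] w 70.4 q [ 30.   6. -18.   0. -66.  51.]
total turn [ 1.547e+00 -0.000e+00 -1.000e-04] deg 88.6 d [ 0.0675 -0.1395 -0.0075]
[0.119, -0.0, -0.0, 0.058, 0.974, -0.687]
[0.119, -0.0, -0.0, 0.058, 0.886, -0.798]
[0.119, -0.0, -0.0, 0.058, 0.785, -0.897]
[0.119, -0.0, -0.0, 0.058, 0.673, -0.984]
[0.119, -0.0, -0.0, 0.058, 0.551, -1.057]
[0.119, -0.0, -0.0, 0.058, 0.422, -1.115]
[0.119, -0.0, -0.0, 0.058, 0.286, -1.157]
[0.119, -0.0, -0.0, 0.057, 0.147, -1.183]
[0.119, -0.0, -0.0, 0.057, 0.006, -1.192]
[0.119, -0.0, -0.0, 0.057, -0.136, -1.184]
[0.119, -0.0, -0.0, 0.057, -0.276, -1.16]
[0.119, -0.0, -0.0, 0.057, -0.411, -1.119]
[0.119, -0.0, -0.0, 0.057, -0.541, -1.062]
```

```bash
python3 -m creep '[[0.12,0,0,0.05,1,-0.7,60],[0.12,0,0,0.05,0.9,-0.8,40],[0.12,0,0,0.05,0.8,-0.9,20],[0.12,0,0,0.05,0.7,-1,0],[0.12,0,0,0.05,0.55,-1,0],[0.12,0,0,0.05,0.4,-1.1,0],[0.12,0,0,0.05,0.3,-1.2,0],[0.12,0,0,0.05,0.15,-1.2,0]]' && python3 -m creep '[[0.12,0,0,0.05,0,-1.2,0],[0.12,0,0,0.05,-0.15,-1.2,0],[0.12,0,0,0.05,-0.3,-1.2,0],[0.12,0,0,0.05,-0.4,-1.1,0],[0.11,0,0,0.05,-0.55,-1,0],[0,0,0,0,0,0,0],[0,0,0,0,0,0,0]]'; python3 go.py 0.584 -0.063 0.11 171 4; python3 w.py w6; python3 c.py w6
```

```text
time_s: 10.65
tcp_pos: [0.5581, -0.0112, 0.2279]
eef_rot: [88.3, 89.9, -156.4]
contact_force: [-0.4, -0.6, -0.2]
gripper_width: 0.0114
time_s: 11.35
tcp_pos: [0.5835, -0.0643, 0.2253]
eef_rot: [106.3, 89.9, -171.8]
contact_force: [-0.1, -0.5, -0.6]
gripper_width: 0.0003
t 11.35 p [ 0.5835 -0.0643  0.2253] xax [-0.001 -0.    -1.   ] yang 171.89 F [-0.1 -0.5 -0.6] w 0.3 q [ 13.  12. -11.  -0. -67. -21.]
total turn [ 0.0156 -0.0003 -0.0011] deg 0.9 d [ 0.0005  0.0013 -0.1153]
[0.004, -0.0, -0.0, 2.884, -0.01, 0.036]
[0.004, -0.0, -0.0, 2.884, -0.009, 0.036]
[0.004, -0.0, -0.0, 2.884, -0.009, 0.036]
[0.004, -0.0, -0.0, 2.884, -0.008, 0.035]
cliptop>.135 0
pads dark 0
bars 0
pad 1569 mean [ 0.5832 -0.0646  0.095 ] z [0.0938 0.095  0.0962] rect [ 0.583  -0.0635] [0.0432 0.0419] 80.7
    line y=-0.0640-0.0072(x-0.5)
```

View pics/w6.png

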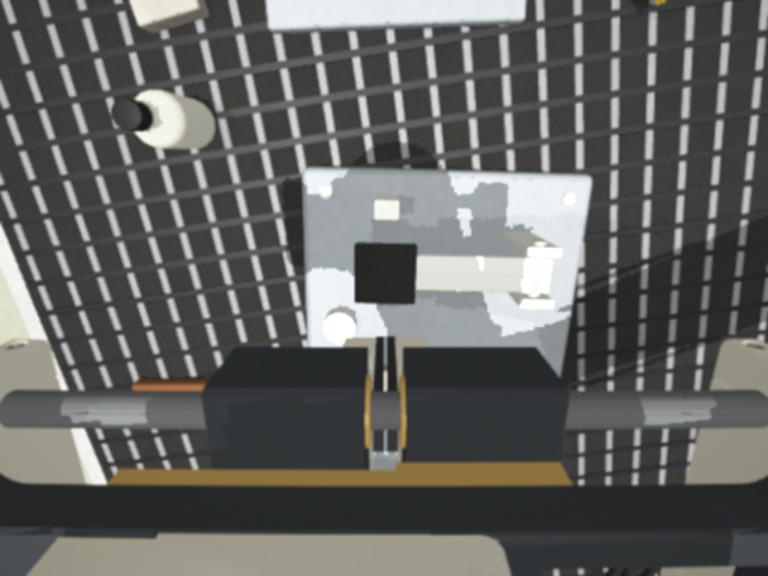

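Pad seen at (385,273), post (386,208), pulley (340,325); shut fingers line up with the pad. Descend in stages.

```bash
python3 -m creep '[[0,0,0,3,0,0,0],[0,0,0,3,0,0,0],[0,0,0,3,0,0.1,0],[0,0,0,2,0,0,0],[0,0,0,0.8,0,0,0],[0,0,0,0,0,0,0]]' 20 && python3 -m creep '[[0,0,0,0.4,0,0,0],[0,0,0,0.5,0,0,0],[0,0,0,0.4,0,0,0],[0,0,0,0.3,0,0,0],[0,0,0,0,0,0,0],[0,0,0,0,0,0,0]]'; python3 w.py w7; python3 c.py w7;python3 go.py 0.584 -0.063 0.077 171 1
```

```text
time_s: 12.0
tcp_pos: [0.583, -0.0628, 0.1072]
eef_rot: [111.4, 89.9, -166.7]
contact_force: [-0.1, -0.7, 0.5]
gripper_width: 0.0003
time_s: 12.6
tcp_pos: [0.5844, -0.0629, 0.0927]
eef_rot: [-79.4, 89.9, 2.4]
contact_force: [2.3, -0.4, 3.5]
gripper_width: 0.0004
cliptop>.135 0
pads dark 0
bars 0
pad 1884 mean [ 0.5818 -0.0776  0.0907] z [0.0877 0.0901 0.0983] rect [ 0.5835 -0.0664] [0.0387 0.0426] 79.6
    line y=-0.0690-0.1046(x-0.5)
t 12.65 p [ 0.5844 -0.0629  0.0927] xax [ 0.002  0.    -1.   ] yang 171.83 F [ 2.7 -0.6  3.8] w 0.6 q [ 13.  19. -20.   0. -50. -21.]
total turn [0.0144 0.0004 0.0018] deg 0.8 d [-0.0004 -0.0001 -0.0157]
[0.014, 0.0, 0.002, 1.573, 0.045, -0.016]
```

```bash
python3 -m creep '[[0,0,0,0.4,0,0,0],[0,0,0,0.4,0,0,0],[0,0,0,0.4,0,0,0],[0,0,0,0,0,0,0],[0,0,0,0,0,0,0]]'; python3 w.py w8; cat > p.py <<'E'
import sys; from m import *
import m
D=im.max(2)<80
c=np.array([.584,-.063]); a=np.radians(-9.5); ex=np.array([np.cos(a),np.sin(a)]); ey=np.array([-ex[1],ex[0]])
q=(W[...,:2]-c); X=q@ex; Y=q@ey; Z=W[...,2]
k=(abs(Y)<20e-3)&(Y<-.008)&(abs(X)<20e-3)&(Z>.055)&(Z<.1)&D
f=np.linalg.lstsq(np.c_[X[k],np.ones(k.sum())],Z[k],rcond=None)[0]; print("pad",k.sum(),"centre z %.4f tilt %.3f"%(f[1],-f[0]))
k=(abs(Y+.043)<5e-3)&(abs(X)<7e-3)&(Z>.06)&(Z<.09); print("post z",np.median(Z[k]).round(4),k.sum())
E
python3 p.py w8; python3 p.py w7; python3 p.py w6; python3 go.py 0.584 -0.063 0.077 171 1
```

```text
time_s: 13.15
tcp_pos: [0.5846, -0.0629, 0.0809]
eef_rot: [-83.0, 89.9, -1.1]
contact_force: [1.4, -0.7, 6.7]
gripper_width: 0.0004
pad 1291 centre z 0.0788 tilt 0.157
post z 0.075 394
pad 1179 centre z 0.0904 tilt 0.044
post z 0.075 345
pad 431 centre z 0.0951 tilt -0.003
post z 0.075 120
t 13.2 p [ 0.5847 -0.0629  0.0809] xax [ 0.002 -0.    -1.   ] yang 171.83 F [2.8 0.5 6.6] w 0.6 q [ 13.  20. -21.   0. -49. -21.]
total turn [0.0146 0.0003 0.0022] deg 0.8 d [-0.0007 -0.0001 -0.0039]
[0.015, 0.0, 0.002, 0.393, 0.064, -0.016]
```

Pad centre is 3.8 mm above the post (tilt 0.157). Push 3.5 mm more, then hold two seconds.

```bash
python3 -m creep '[[0,0,0,0.2,0,0,0],[0,0,0,0.15,0,0,0],[0,0,0,0,0,0,0],[0,0,0,0,0,0,0],[0,0,0,0,0,0,0],[0,0,0,0,0,0,0],[0,0,0,0,0,0,0],[0,0,0,0,0,0,0]]'; python3 w.py w9; python3 p.py w9; for n in 1 2 3; do python3 -m creep '[[0,0,0,0,0,0,0],[0,0,0,0,0,0,0],[0,0,0,0,0,0,0],[0,0,0,0,0,0,0],[0,0,0,0,0,0,0],[0,0,0,0,0,0,0],[0,0,0,0,0,0,0],[0,0,0,0,0,0,0]]'; done
python3 w.py w10; python3 p.py w10
cat > t.py <<'E'
from h import *
im,d=r.capture("scene"); W=cloud("scene",d); np.save("scend.npy",d)
P=W[(W[...,2]>.13)&(W[...,2]<.19)&(W[...,0]>.5)&(W[...,0]<.61)&(W[...,1]>.02)&(W[...,1]<.11)]
print("clip",len(P),P.mean(0).round(4),np.percentile(P[:,2],97).round(4),cv2.minAreaRect(P[:,:2].astype(np.float32)))
cv2.imwrite("pics/s2.png",cv2.resize(im[130:330,120:390],None,fx=2.9,fy=2.9))
E
python3 t.py
```

```text
time_s: 14.0
tcp_pos: [0.5845, -0.0629, 0.0775]
eef_rot: [-79.9, 89.9, 1.9]
contact_force: [1.7, 0.3, 7.2]
gripper_width: 0.0005
pad 1332 centre z 0.0758 tilt 0.186
post z 0.075 418
time_s: 14.85
tcp_pos: [0.5845, -0.0629, 0.0775]
eef_rot: [-81.1, 89.9, 0.7]
contact_force: [1.8, 0.7, 7.1]
gripper_width: 0.0002
time_s: 15.65
tcp_pos: [0.5845, -0.0629, 0.0775]
eef_rot: [-81.4, 89.9, 0.4]
contact_force: [2.3, 0.8, 6.6]
gripper_width: 0.0004
time_s: 16.45
tcp_pos: [0.5845, -0.0629, 0.0775]
eef_rot: [-80.1, 89.9, 1.7]
contact_force: [1.6, 0.2, 6.5]
gripper_width: 0.0
pad 1330 centre z 0.0758 tilt 0.188
post z 0.075 410
clip 101 [0.5604 0.0639 0.153 ] 0.1664 ((0.5590302348136902, 0.062402017414569855), (0.048838060349226, 0.026622503995895386), 81.12002563476562)
```

View pics/s2.png

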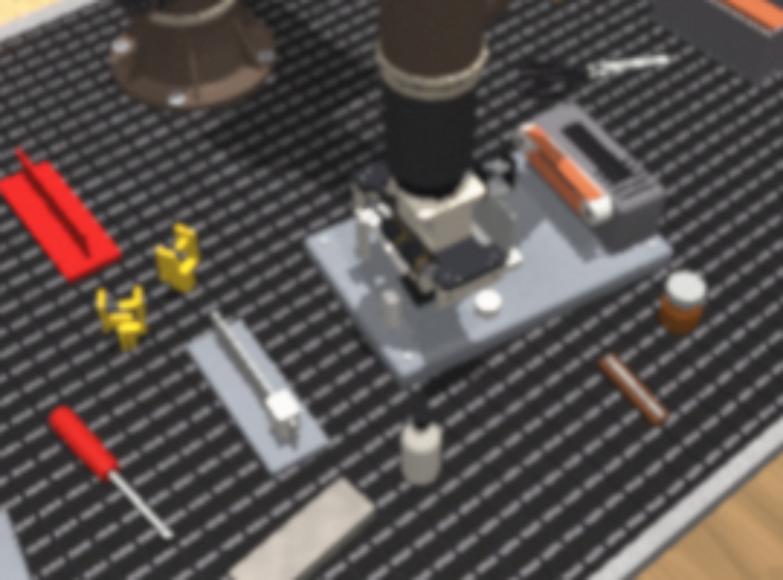

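The scene crop shows the clip on the fence near (495,175), clear of the gripper. The fingers are on the pad at about (420,290), beside the post (391,308). The pulley and other bystanders are where they were, so I'm handing in.

```bash
python3 -c "
from plant import r
print(r.close_job())"
```

```text
the job is handed in; nothing more can be done
None
```

The clip is on the fence and the paddle was held at half travel when I handed the job in at about 16.5 s; the hand-in gives no verdict.

- **Clip:** I squeezed it fully open, lifted it off the grey rail, and let it snap shut on the fence. My last wrist-camera check had it seated and square, about 1 mm off the fence's middle, with the pads 44 mm over the outer faces, so the jaws were shut.
- **Paddle:** With the fingers shut, I pushed the pad down and held it for over 2 s with about 6.5–7 N. The pad's centre measured 0.8 mm above the post's top, with a tilt of about 0.187 rad.
- **Bystanders:** In the last scene picture those in view looked unmoved; I did not measure them.
- **Disagreements:**
  - The cameras put the fence about 2 mm apart across its plate, and I went by the wrist camera.
  - In the last scene picture the clip's centre read about 3.5 mm further along the fence than in the wrist picture. The gripper partly hid the clip there, and both readings are well inside the 22 mm limit.

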